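# Open the dust extractor's filter bay

## Robot

A 7-joint arm with a two-finger parallel gripper is mounted at the origin on the work surface. World frame = base frame: x ahead of the robot, y to its left, z up, the work surface at z = 0. Lengths are in mm, angles in degrees, forces in N, time in s.
With the tool pointing down it reaches from about 400 to 850 mm from the base axis. Payload 6.9 kg.
Tool frame: the origin (TCP) lies where the fingers leave the gripper's body, on its centre line; the fingertips stand 73 mm ahead of it and the grasp point (between the pads) lies ahead of it (arm.tcp_to_grasp is the z of the grasp point in the tool frame, in mm); z points along the fingers, y is the direction in which the jaws open and shut (so a half turn about z gives the same grasp; the last joint's range is limited). The gripper opens to 85 mm and grips with 20 to 120 N. Pads are 22 mm wide; open, the fingers measure 114 mm over their backs; the gripper's body (76 mm by 85 mm) begins 54 mm behind the grasp point. The pads swing forward as they close: fully open they stand 13 mm farther back than shut.
Start: joints at [6.045, 29.078, -13.613, 85.955, 7.202, 65.827, -8.869], TCP at [624.991, -0.026, 303.875] pointing down, gripper open.
Joint ranges: [-176.47, 176.47], [-13.61, 117.27], [-81.72, 77.17], [0.22, 143.17], [-87.28, 267.28], [10, 112.55], [-165.47, 165.47]. Speed limits (degrees/s): [136.94, 136.94, 180, 180, 180, 180, 180].

## Interface

Orientations are given as a 3x3 rotation matrix whose columns are the frame's x, y, z axes.
In Python, from bench import arm, fingers, solver, optics, ticket gives the robot as it stands. The module is installed in compiled form; this text tells all that it offers. Calls block until the motion is done:
- arm.reach(position, orientation): joint-space move of the TCP to a pose.
- arm.line_to(position, vel=150, frame=None, max_force=None): straight line of the TCP; frame=None keeps the orientation; vel is the mean speed in mm/s. With max_force (N) it stops when the force on the tool has changed by that much, and returns True; else False.
- arm.goto_joints(angles): joint-space move.
- fingers.ungrasp() and fingers.gripper_close(): open the fingers fully, or close them until they stop; the grip force is fixed at half the most.
- arm.pause(seconds).
- solver.solve_ik(position, orientation): joint angles nearest the present ones, or None.
- arm.get_state(): the state.
- optics.read_camera(name): name is "scene" or "side" or "wrist"; returns a dict with "pixels" (384x512x3 uint8, blue, green, red), "fx", "fy", "cx", "cy" (pixels), "dist_coeffs" ([k1, k2, p1, p2, k3] as OpenCV has them; the pictures are not rectified), "R" (3x3) and "t" (3): a world point X has camera coordinates R X + t. Camera axes: x right, y down, z forward; pixel columns grow to the right and rows downward; lengths in mm; the calibration is good to about 2 mm. A picture is of the moment at which its call begins. There is no depth.
A pose or a line that the arm cannot do raises arm.Unreachable and nothing moves.
- ticket.close_job(): hands the job in, once; it reports no verdict.
The state is a dict: "time": time; "qpos": joint angles; "qvel": joint speeds; "effort": joint torques, N m; "tcp_pos": TCP position; "ee_rot": TCP orientation; "wrist_force": force on the tool from outside, world axes, zero at the start; "ft_torque": the same for the moment, N m; "opening": opening from 0.0 (shut) to 1.0 (fully open).
Only numpy, scipy, OpenCV 4.12 (cv2) and the standard library are available. Lean on these libraries where they do the work, as an engineer would, in place of code of your own. Each camera call takes 0.05 s, during which the arm holds its last target.

## Task

The dust extractor on the tile bench needs its filter changed: with the fingertips press the yellow snap tab of the filter cover down and, keeping it down until it is past its catches, push the cover off its seat and along the ledges until it is completely out from under the guide rails, then let go. Leave the cover lying flat on the ledges over the rear half of the extractor with its tab sprung back; only push it, never lift or tip it, and leave everything else on the bench where it is.

Things in the scene. Friction and masses are not known exactly. Their poses are not given: they have to be found in the camera images.
- extractor: bench dust extractor, fixed: light grey sheet-metal box 300 long (x) x 170 wide x 92 mm high, black hose spigot on its +x end. Origin: centre of its underside, on the bench; its x axis (level) is the way the filter cover slides off. Front half (x -145 to -10 mm): filter bay with the cover seated over it. Rear half: open parking place, no rails above, closed by a rim (8 mm over the ledges) at x = +149
- parked (a point): point fixed on the extractor where the cover's origin lies when well parked: extractor x +90, y 0, z 80 mm, 135 mm of travel from the seat. It lies level with the two steel ledges that carry the cover's flanges: 56 to 77 mm either side of the middle, the whole length, tops 80 mm above the bench, side walls outside them. Between the ledges all is sunk at least 18 mm below their tops
- rail_end (a point): rear end of the two aluminium guide rails, on the middle line: extractor x +2, z 92 mm. The rails (x -122 to +2, underside 86, top 92 mm above the bench, 60 mm and more from the middle) hold the cover's flanges down. At the front each widens inwards to a catch plate (x -122 to -108, 36 to 60 mm from the middle, same heights), with a free lane 72 mm wide between the two catches
- cover: slate-blue slotted filter cover, loose, 0.2 to 0.4 kg. Flange plate 4 mm thick, 149 wide (y), x -45 to +45 mm, with two side arms on to x -75. Origin: centre of the flange underside; axes as the extractor's. Seated at extractor x -45, y 0, z 80 mm (1 mm play); clear of the rails past x +77 (122 mm of travel); meets the rear rim at x +104. Slides easily (1 to 3 N, more while the tab is pressed)
- lid_face (a point): middle of the upright front face of the cover's raised lid, where to push: cover x -45, y 0, z 20 mm. The lid is 90 (x) x 100 mm, its top 28 mm above the flange underside; the face spans z 13 to 28 mm (cover frame), just above the tab
- tab (a joint): yellow snap tab: sprung tongue 44 mm wide, reaching 45 mm to -x from under the lid face, ending in a cross-bar 108 x 12 mm whose ears stand at the catches and stop the cover going to +x. Bends down about a line 55 mm behind the lid face. In rad: 0 free, 0.15 hard stop; ears pass under the catches above 0.065. Keep it pressed for the first 28 mm of travel; it springs back up when let go
- tab_pad (a point): point on top of the yellow tab where to press, on its middle line, 20 mm in front of the lid face; moves with the tab. Free height 91 mm above the bench. Here it goes down 5 mm (about 4 N) to release and 11 mm (6 N) to its stop; right at the lid face 4 mm (5 N) and 8 mm (8 N). The tab then slopes down towards its free end
- brush: dusting brush, wooden handle, 200 mm long, 42 mm wide, 20 mm high, lying on the bench along the extractor's +y side, origin at its middle underneath; leave alone
- screw_tin: steel tin 48 mm across, 50 mm high, standing on the bench by the extractor's -y side, origin under its centre; leave alone
- new_filter: new pleated filter in a black frame, 88 x 108 x 30 mm, lying on the bench, origin under its centre; leave alone
- glaze_cup: white ceramic cup 84 mm across, 85 mm high, origin under its centre; leave alone
- tile_stack: four cream tiles 100 x 100 mm stacked 32 mm high, origin under their centre; leave alone
- spray_bottle: green bottle 60 mm across, 150 mm high, origin under its centre; leave alone
There are look-alikes about, which are no part of the job. What is meant by the cover is not orange or purple, and is the smaller of those in its own colour.

How it is judged (in metres and radians):
On the way, in this order (a step that is already met when the one before it is completed fails the run):
1. the snap tab is pressed in below the catches while the cover is still on its seat (value of joint tab above 0.055 rad and x of cover in the frame of extractor below -0.03 m).
2. the cover has been pushed out from under the guide rails and lies on the ledges of the rear half (x of cover in the frame of extractor between 0.077 and 0.108 m and z of cover in the frame of extractor between 0.077 and 0.083 m and angle between cover's own z axis and vertical below 0.05 rad), for 0.2 s.
At the end, for the whole second after the job is handed in: the cover's origin lies 77 to 108 mm along +x in the extractor's frame (clear of the guide rails, filter uncovered), within 3 mm of ledge height, tilted less than 0.05 rad and at rest, with the tab sprung back (below 0.02 rad) (all of step 2 and value of joint tab below 0.02 rad and linear speed of cover below 0.01 m/s); the robot touches nothing.
It fails at once if the cover is lifted more than 10 mm off the ledges (z of cover in the frame of extractor above 0.09 m).
It fails at once if the cover is tipped by more than 0.15 rad (angle between cover's own z axis and vertical above 0.15 rad).
It fails at once if a bystander (brush, tin, new filter, cup, tiles, bottle) is moved more than 15 mm (distance of any of brush, screw_tin, new_filter, glaze_cup, tile_stack, spray_bottle from where it was at the start of the episode above 0.015 m).
It also fails if it takes over 35 s, if anything falls off the work surface, if the arm or the gripper's body presses on something with over 40 N, if the wrist force passes 120 N, or if a joint passes its speed limit or range.

## Working session

There is one attempt and no reset: what is moved stays moved. The work goes in short steps, each a Python script; the robot and the scene stay as the last script left them, time stands still between calls to the robot, and variables do not carry over. Pictures are saved under pics/ and viewed, and the job is handed in when it is done.

```bash
mkdir -p pics; ls; cat > h.py <<'E'
import numpy as np, cv2
from bench import arm, fingers, solver, optics, ticket
def snap(n,f):
    c=optics.read_camera(n); cv2.imwrite('pics/'+f,c['pixels']); np.savez('pics/'+f+'.npz',**{k:np.array(v) for k,v in c.items()}); return c
def load(f): return dict(np.load('pics/'+f+'.npz'))
def K(c): return np.array([[c['fx'],0,c['cx']],[0,c['fy'],c['cy']],[0,0,1.]])
def ray(c,uv):
    p=cv2.undistortPoints(np.array([[uv]],float),K(c),np.array(c['dist_coeffs'],float))[0,0]
    R=np.array(c['R']);t=np.array(c['t'])
    return -R.T@t, R.T@np.array([p[0],p[1],1.])
def onz(c,uv,z):
    o,d=ray(c,uv); return o+d*(z-o[2])/d[2]
def proj(c,X):
    r,_=cv2.Rodrigues(np.array(c['R'],float))
    return cv2.projectPoints(np.array(X,float).reshape(-1,3),r,np.array(c['t'],float),K(c),np.array(c['dist_coeffs'],float))[0].reshape(-1,2)
E
python3 - <<'E'
from h import *
for n in('scene','side','wrist'):
    c=snap(n,n+'0.png'); print(n,-np.array(c['R']).T@c['t'])
s=arm.get_state();print(s['time'],s['wrist_force'],s['ee_rot'],arm.tcp_to_grasp)
E
```

```text
pics
scene [1365.11212636 -134.12192901  854.91870924]
side [-186.154694   1146.44477606 1150.18130915]
wrist [625.2407619   72.6136271  372.48476242]
0.15 [ 0.15812665 -1.55774183  1.31984239] [[ 6.48210618e-05  9.99999020e-01 -1.39871936e-03]
 [ 9.99999998e-01 -6.48385239e-05 -1.24390242e-05]
 [-1.25297029e-05 -1.39871855e-03 -9.99999022e-01]] 53.900000000000006
```

View pics/scene0.png

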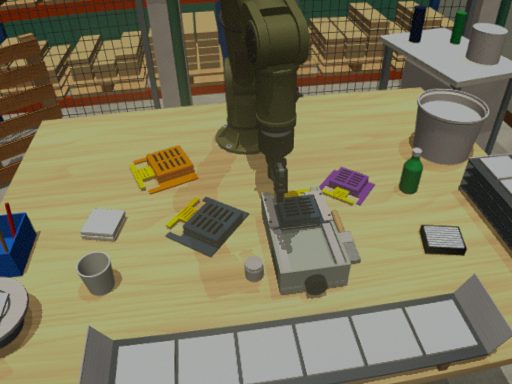

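View pics/side0.png

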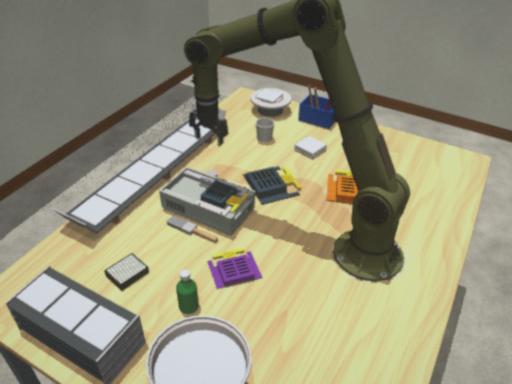

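View pics/wrist0.png

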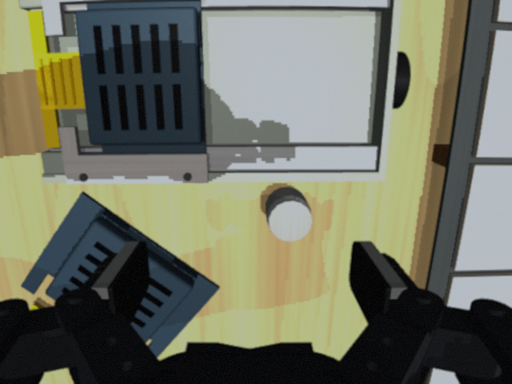

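Candidates: the orange one at scene (165,168), the purple one at (348,185), a larger slate-blue one loose on the bench at (208,223), and a smaller slate-blue one seated under the rails at (298,208). The last fits: it is slate-blue, the smaller of the two, and in the extractor. I'll confirm with a better wrist view.

```bash
python3 - <<'E'
from h import *
c=load('wrist0.png'); print(c['R'].round(3))
for uv in [(82,75),(203,75),(388,181),(42,180),(400,80)]: print(uv,onz(c,uv,92).round(1))
s=arm.get_state()
p=onz(c,(203,75),92)
R=np.array(s['ee_rot'])
arm.line_to([p[0]-10,p[1]-75,360])
c=snap('wrist','w1.png'); print(arm.get_state()['time'],arm.get_state()['wrist_force'])
cv2.imwrite('pics/w1b.png',cv2.resize(c['pixels'],(800,600),interpolation=cv2.INTER_CUBIC))
E
```

```text
[[ 1.    -0.001 -0.002]
 [-0.001 -0.96   0.279]
 [-0.002 -0.279 -0.96 ]]
(82, 75) [492.1  81.9  92. ]
(203, 75) [588.8  80.6  92. ]
(388, 181) [743.8  -5.7  92. ]
(42, 180) [445.   -4.6  92. ]
(400, 80) [744.8  77.6  92. ]
0.8333 [-0.35729103 -0.6311356  -0.08639072]
```

View pics/w1b.png

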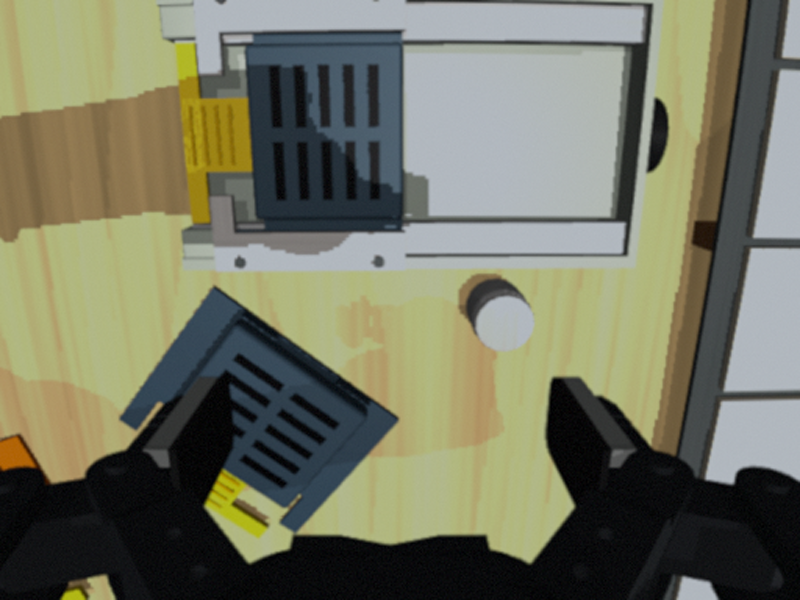

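The seated cover (slate-blue lid at about (325,130) in the 800-px view, yellow tab at (210,135), rails either side) is smaller than the loose one at (270,410), so it is the one meant. Next I'll get accurate points from it.

```bash
python3 - <<'E'
from h import *
c=load('w1.png'); im=c['pixels']
hsv=cv2.cvtColor(im,cv2.COLOR_BGR2HSV)
y=cv2.inRange(hsv,(22,150,110),(32,255,255)); y[180:]=0; 
n,l,st,ce=cv2.connectedComponentsWithStats(y); print([ (tuple(s),tuple(q.round(1))) for s,q in zip(st[1:],ce[1:]) if s[4]>60])
cv2.imwrite('pics/w1c.png',cv2.resize(im[0:180,95:295],(800,720),interpolation=cv2.INTER_CUBIC)[:600])
cv2.imwrite('pics/w1d.png',cv2.resize(im[0:180,230:430],(800,720),interpolation=cv2.INTER_CUBIC)[:])
E
```

```text
[((np.int32(112), np.int32(28), np.int32(49), np.int32(115), np.int32(2858)), (np.float64(133.6), np.float64(85.3)))]
```

View pics/w1c.png

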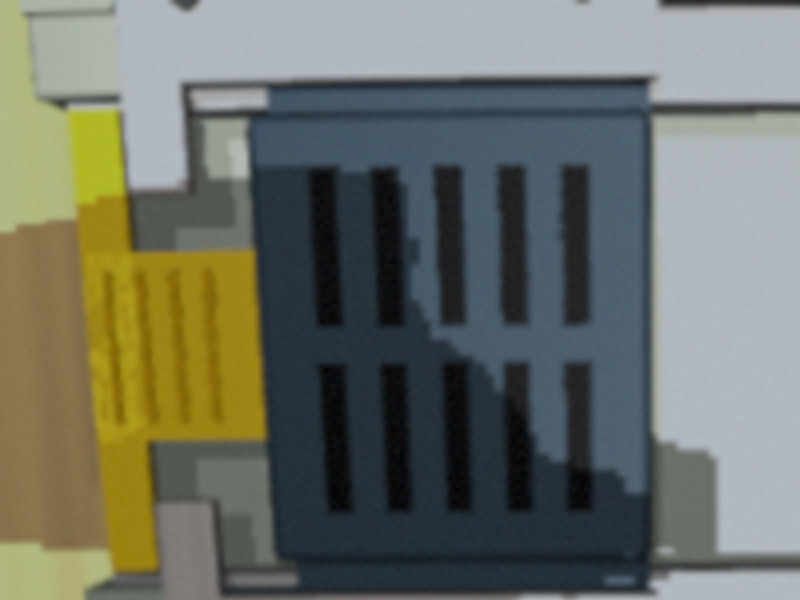

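```bash
cat > m.py <<'E'
from h import *
c=load('w1.png')
def P(u,v,z): return onz(c,((u+.5)/4-.5+95,(v+.5)/4-.5),z)
for nm,u,v,z in [('lidFT',252,115,108),('lidFB',278,556,108),('lidRT',648,113,108),('lidRB',648,558,108),('catchT_f',128,190,92),('catchT_r',188,190,92),('catchB_f',160,500,92),('catchB_r',215,500,92),('railendT',655,78,92),('railendB',650,590,92),('tabT',255,250,91),('tabB',265,440,91)]:
    print(nm,P(u,v,z).round(1))
E
python3 m.py
```

```text
lidFT [499.7 127.  108. ]
lidFB [499.5  30.  108. ]
lidRT [586.1 126.8 108. ]
lidRB [586.6  29.2 108. ]
catchT_f [465.6 113.6  92. ]
catchT_r [479.7 113.3  92. ]
catchB_f [467.2  41.6  92. ]
catchB_r [480.9  41.4  92. ]
railendT [588.  136.7  92. ]
railendB [587.4  18.8  92. ]
tabT [494.3  99.8  91. ]
tabB [493.9  55.7  91. ]
```

View pics/w1d.png

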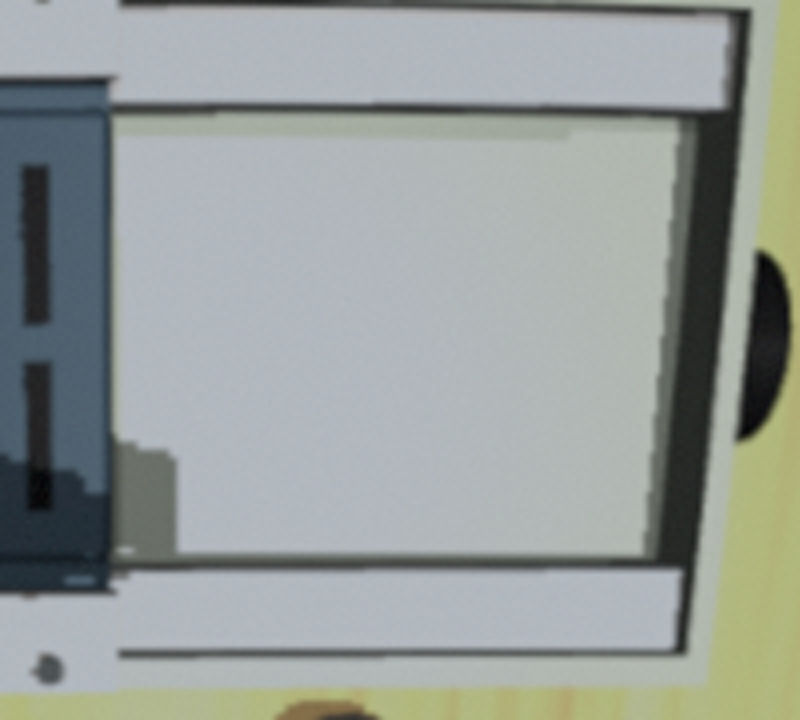

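```bash
python3 - <<'E'
from h import *
R=np.array([[-1,0,0],[0,1,0],[0,0,-1.]]).T
fingers.gripper_close()
arm.reach([477,77.8,240],R)
s=arm.get_state();print(s['time'],s['tcp_pos'],s['qpos'],s['opening'],s['wrist_force'])
arm.line_to([477,77.8,178],vel=100)
c=snap('wrist','w2.png');snap('side','s2.png');snap('scene','c2.png')
s=arm.get_state();print(s['time'],s['tcp_pos'],s['wrist_force'])
a=load('side0.png');
i=cv2.imread('pics/s2.png')[150:250,150:300];j=cv2.imread('pics/c2.png')[160:300,230:380]
cv2.imwrite('pics/sc2.png',np.hstack([cv2.resize(i,(400,400)),cv2.resize(j,(400,400))]))
E
```

```text
2.6917 [477.6908576   77.56206659 240.38418373] [ 12.98489251  23.06913113 -35.08097708 111.84468181  17.08001294
  50.16066126  58.83684538] -0.00407627671833848 [-0.5957281   0.26696055 -0.51418474]
3.6083 [477.38684049  77.91079709 178.64424077] [ 0.22082666 -0.18200283  0.44739766]
```

View pics/w2.png

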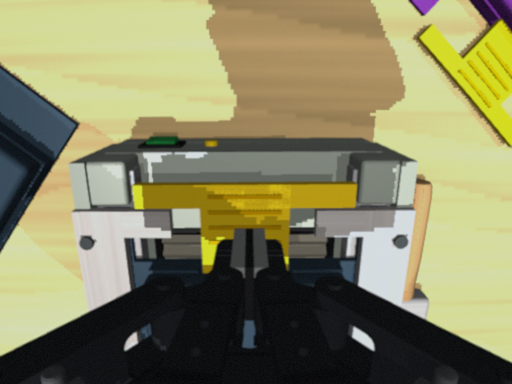

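View pics/sc2.png

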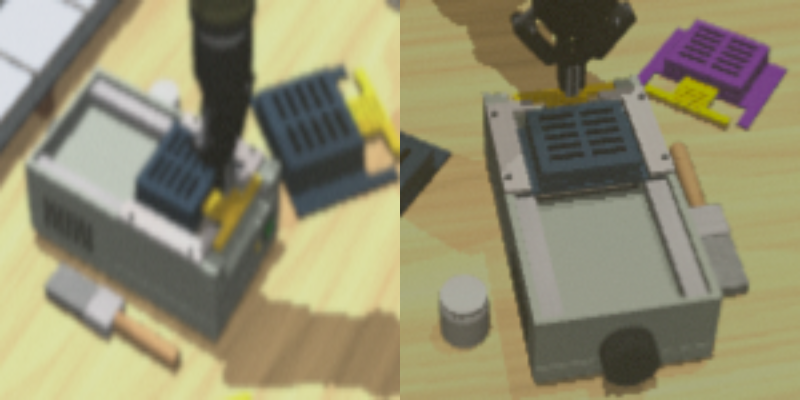

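The fingertips (250,240 in the wrist view) stand over the tab tongue (u 202–290), well centred. Next I'll feel for the lid face.

```bash
python3 - <<'E'
from h import *
def st(n):
    s=arm.get_state();print(n,round(s['time'],2),s['tcp_pos'].round(2) if hasattr(s['tcp_pos'],'round') else s['tcp_pos'],np.round(s['wrist_force'],2),flush=True);return s
arm.line_to([477,77.8,169.5],vel=30); st('down')
r=arm.line_to([500,77.8,169.5],vel=12,max_force=2.5); s=st(('face',r))
x=s['tcp_pos'][0]
if r:
    arm.line_to([x-1.0,77.8,169.5],vel=20); st('back')
    r=arm.line_to([x-1.0,77.8,156],vel=10,max_force=2.5); st(('tab',r))
E
```

```text
down 4.04 [476.88  77.8  169.3 ] [ 0.18  0.71 -0.61]
('face', True) 5.03 [486.65  77.67 169.1 ] [-0.68  0.32  0.29]
back 5.28 [485.51  77.76 169.44] [ 0.25 -0.07  0.25]
('tab', True) 6.06 [485.64  77.81 162.47] [ 0.57 -0.2   3.61]
```

Face contact at x≈497.7 and tab at ≈91 mm both agree with the vision. Next I'll press and check the force and picture.

```bash
python3 - <<'E'
from h import *
arm.line_to([485.6,77.8,157.3],vel=15,max_force=14)
for _ in range(3):
    arm.pause(.05); s=arm.get_state();print(round(s['time'],2),np.round(s['tcp_pos'],2),np.round(s['wrist_force'],2))
snap('wrist','w3.png')
i=snap('side','s3.png')['pixels'][150:250,150:300]
cv2.imwrite('pics/sc3.png',np.hstack([cv2.resize(i,(400,400)),cv2.resize(cv2.imread('pics/w3.png')[120:320,150:350],(400,400))]))
E
```

```text
6.59 [485.77  77.8  157.33] [0.12 0.17 6.08]
6.64 [485.78  77.81 157.34] [-0.93 -0.26  6.  ]
6.69 [485.77  77.83 157.34] [-0.88 -0.87  5.87]
```

View pics/sc3.png

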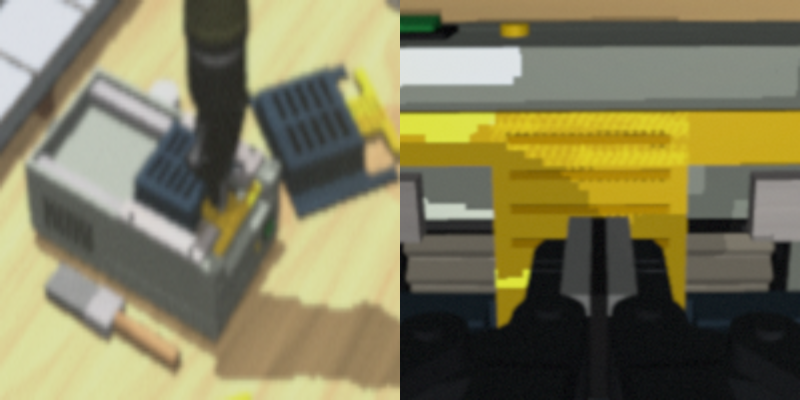

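The tab is visibly bent down and clear of the catches, at 6 N. Now I'll push with it held down.

```bash
python3 - <<'E'
from h import *
def st(n):
    s=arm.get_state();print(n,round(s['time'],2),np.round(s['tcp_pos'],2),np.round(s['wrist_force'],2),flush=True)
arm.line_to([485.7,77.8,156.9],vel=10); st('p')
r=arm.line_to([498,77.8,156.9],vel=20,max_force=15); st(('12',r))
if not r:
    r=arm.line_to([521,77.8,156.9],vel=30,max_force=15); st(('34',r))
snap('wrist','w4.png')
i=snap('scene','c4.png')['pixels'][160:300,230:380]
cv2.imwrite('pics/sc4.png',np.hstack([cv2.resize(i,(400,400)),cv2.resize(cv2.imread('pics/w4.png'),(400,300))[[*range(300)]+[0]*100]]))
E
```

```text
p 7.04 [485.8   77.83 156.94] [0.1  0.26 5.98]
('12', False) 7.81 [496.66  77.67 156.44] [-4.34  0.06  5.45]
('34', False) 8.72 [519.72  77.72 156.44] [-3.87 -0.39  6.45]
```

View pics/sc4.png

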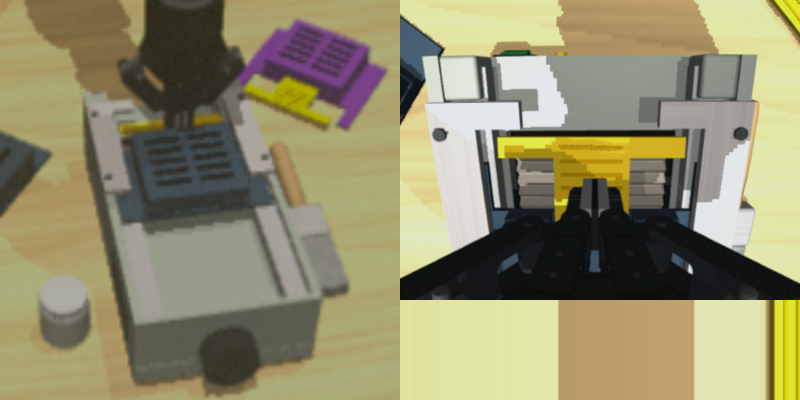

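The cover has travelled about 33 mm and the tab bar is past the catches. Now I'll ease off, release the tab and push on the lid face only.

```bash
python3 - <<'E'
from h import *
def st(n):
    s=arm.get_state();print(n,round(s['time'],2),np.round(s['tcp_pos'],2),np.round(s['wrist_force'],2),flush=True)
arm.line_to([518.7,77.8,156.9],vel=15)
arm.line_to([518.0,77.8,169.5],vel=20); st('up')
r=arm.line_to([590,77.8,169.5],vel=40,max_force=12); st(('mid',r))
if not r:
    r=arm.line_to([624,77.8,169.5],vel=25,max_force=12); st(('end',r))
snap('wrist','w5.png')
i=snap('scene','c5.png')['pixels'][160:300,230:380]
cv2.imwrite('pics/sc5.png',np.hstack([cv2.resize(i,(400,400)),cv2.resize(cv2.imread('pics/w5.png'),(400,300))[[*range(300)]+[0]*100]]))
E
```

```text
up 9.91 [517.77  77.73 169.28] [ 0.39  0.84 -0.26]
('mid', False) 11.86 [590.    77.79 169.58] [ 0.13  1.03 -1.06]
('end', False) 13.37 [624.04  77.82 169.5 ] [-1.31  1.06  0.86]
```

View pics/sc5.png

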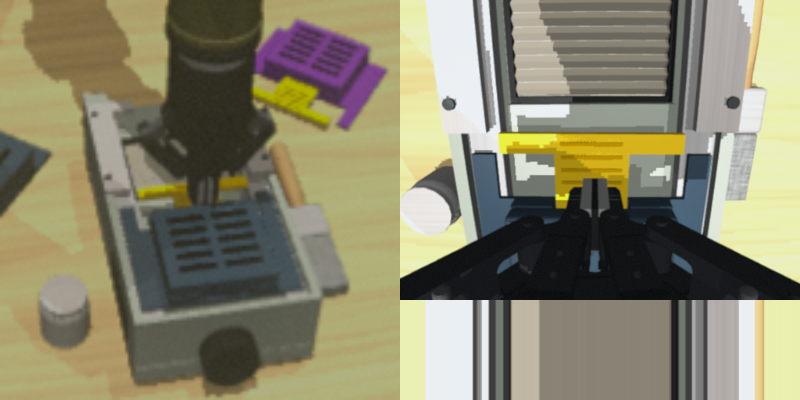

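The cover's arms stand clear of the rail ends. Next I'll back off, rise, and check from above.

```bash
python3 - <<'E'
from h import *
arm.line_to([618,77.8,169.5],vel=30)
arm.line_to([610,77.8,330],vel=120)
arm.line_to([560,77.8,360],vel=120)
arm.pause(.3)
c=snap('wrist','w6.png'); cv2.imwrite('pics/w6b.png',cv2.resize(c['pixels'],(800,600),interpolation=cv2.INTER_CUBIC))
snap('scene','c6.png');snap('side','s6.png')
i=cv2.imread('pics/s6.png')[150:250,150:300];j=cv2.imread('pics/c6.png')[160:300,230:380]
cv2.imwrite('pics/sc6.png',np.hstack([cv2.resize(i,(400,400)),cv2.resize(j,(400,400))]))
print(arm.get_state()['time'],arm.get_state()['wrist_force'])
E
```

```text
16.3917 [ 0.63154257  0.02208884 -0.42040523]
```

View pics/w6b.png

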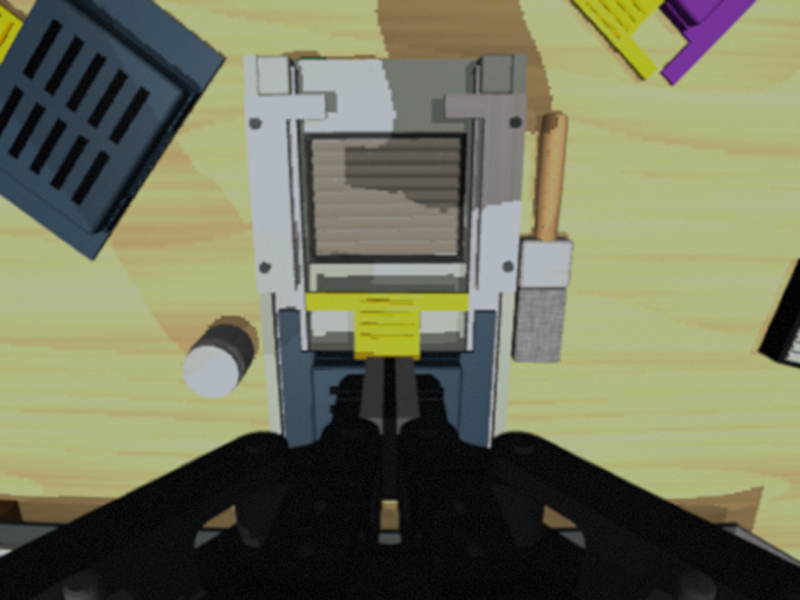

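View pics/sc6.png

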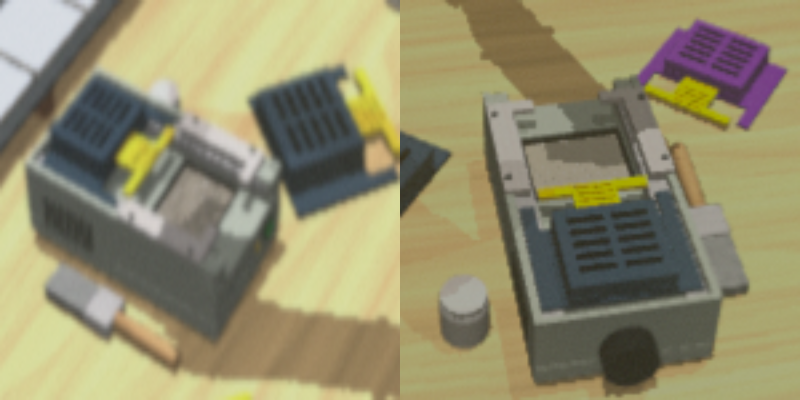

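```bash
python3 - <<'E'
from h import *
c=load('w6.png')
f=lambda u,v,z:onz(c,((u+.5)*.64-.5,(v+.5)*.64-.5),z).round(1)
print('arm ends',f(290,310,84),f(484,311,84),'rail end',f(283,292,92),f(490,292,92),'tab bar',f(305,293,91),f(468,293,91))
ticket.close_job()
E
```

```text
arm ends [604.   12.1  84. ] [604.8 143.7  84. ] rail end [588.9   9.7  92. ] [589.1 145.5  92. ] tab bar [589.9  24.   91. ] [590.  131.2  91. ]
the job is handed in; nothing more can be done
```

The filter cover is parked over the rear half of the extractor, clear of the guide rails. The job is handed in, with the robot's clock at about 16.4 s of the 35 s allowed; no verdict is reported.

**What I did:** With the fingers closed, I found the lid face and the tab by touch. I pressed the tab down at about 6 N and held it there for about 33 mm of travel. Then I let it spring up and pushed on the lid face alone, at 1–4 N throughout, before backing off and lifting away.

**Last checks:**
- **Position:** The cover is at about extractor x +92 mm from the arm's travel. From the picture, its arm ends lie about 15 mm past the rail ends, which also gives about +92 mm.
- **Attitude and tab:** It lies square and looks flat. The tab bar measures 107 mm wide at its free height, against 108 mm actual, so it has sprung back.
- **Surroundings:** The brush and tin look unmoved in the before and after views; I did not measure the other bystanders, and the arm went nowhere near them. The robot is clear of everything, with wrist force near zero.

**Disagreement:** The first picture measured the lid and rails 2–3 % smaller than stated. Touching the lid face settled its position to about 1 mm.

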